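Sift walnuts from mandarins and lay them out to dry

ROBOT

A 6-joint arm with a two-finger parallel gripper is mounted at the origin on a cart in front of the work surface, level with it; the furniture and walls round the work are solid. World frame = base frame: x ahead of the robot, y to its left, z up, the work surface at z = 0. Lengths are in m, angles in rad, forces in N, time in s.
With the tool pointing down it reaches from about 0.375 to 0.925 m from the base axis. Payload 5.7 kg.
Tool frame: the origin (TCP) lies midway between the tips of the shut fingers; the grasp point (between the pads) lies 19 mm behind it; z points along the fingers, y is the line along which they close (so a half turn about z gives the same grasp; the last joint's range is limited). The gripper opens to 85 mm and grips with 20 to 120 N. Pads are 22 mm wide; open, the fingers measure 114 mm over their backs; the gripper's body (76 mm by 85 mm) begins 54 mm behind the grasp point. The pads swing forward as they close: fully open they stand 13 mm farther back than shut.
Start: joints at [1.218, 0.359, 1.51, -0, 1.272, -0.115], TCP at [0.141, 0.583, 0.231] pointing down, gripper open.
Joint ranges: [-2.97, 2.97], [-1.01, 2.36], [0.21, 2.38], [-0.96, 4.11], [0.2, 2.71], [-2.98, 2.98]. Speed limits (rad/s): [2.39, 2.39, 3.14, 3.14, 3.14, 3.14].

INTERFACE

Orientations are given as a 3x3 rotation matrix whose columns are the frame's x, y, z axes.
In Python, from workcell import get_state, vision, r gives the robot as it stands. The module is installed in compiled form; this text tells all that it offers.
- The arm moves only by the tool arm_command, never from a script. Its argument "moves" is text: rows parted by semicolons, each of 7 numbers parted by spaces: the shift along the tool's x, y, z normalised to -1 to 1, where 1 is 500 mm, then the turn, a rotation vector about the tool's x, y, z normalised to -1 to 1, where 1 is pi/2 rad, then the opening, from 0 (shut) to 1 (fully open). In form: x y z rx ry rz fingers; .... A call has 1 to 12 rows; each row is the pose to reach, as a shift and turn from the pose commanded when the call began, along the tool's axes at that moment; what a row does not reach only later rows make up. A row lasts 1/8 s, in which the tool goes at most 62.5 mm and 10.7 degrees, less where a joint would pass 70% of its speed; a pose out of reach is approached as far as the arm can. A call with a number of a shift or a turn outside -1 to 1 is refused whole. A call with a gripper value outside its range is refused whole. The fingers move at their own pace and stop on an object; "grip_force" is the grip in N (left out, the last holds). Time passes only in rows, so rows that repeat a pose let the fingers close. It gives the time, the measured TCP pose, the force, the opening and the grip force at its end, in the units of the state.
- get_state(): the state, without advancing time (a new reading comes with each control period).
- vision.camera(name): name is "scene" or "top" or "wrist"; returns the picture (480x640x3 uint8, blue, green, red); there is no depth.
- vision.get_calibration(name): a dict with "fx", "fy", "cx", "cy" (pixels), "D" ([k1, k2, p1, p2, k3] as OpenCV has them; the pictures are not rectified), "R" (3x3) and "t" (3): a world point X has camera coordinates R X + t. Camera axes: x right, y down, z forward; pixel columns grow to the right and rows downward; lengths in m; the calibration is good to about 2 mm. A picture is of the moment at which its call begins: read the wrist's pose just before it. get_calibration takes no time and is no camera call; for the wrist camera it gives the pose at the moment of the call.
- r.sign_off(): hands the job in; it is judged then, once.
The state is a dict: "clock": time; "q": joint angles; "joint_vel": joint speeds; "joint_torque": joint torques, N m; "ee_pos": TCP position; "ee_rot": TCP orientation; "wrist_force": force on the tool from outside, world axes, zero at the start; "ft_torque": the same for the moment, N m; "finger_gap": opening from 0.0 (shut) to 1.0 (fully open); "grip_force": force on a finger pad.
Only numpy, scipy, OpenCV 4.12 (cv2) and the standard library are available. Lean on these libraries where they do the work, as an engineer would, in place of code of your own. Each camera call takes 0.05 s, during which the arm holds its last target. There are 200 camera calls.

TASK

Hold the sieve above the drying tray and shake it from side to side until every walnut in it has dropped through and only the mandarins are left. Then slide the sieve with the mandarins into its rack from the open end until it is fully home against the stops, and let go. Get all the walnuts onto the tray, also those lying on the worktop, spread in one layer with a good 4 cm of bare tray between any two; leave the other kitchen things alone.

Things in the scene. Friction and masses are not known exactly. Their poses are not given: they have to be found in the camera images.
- sieve: Loose wooden sieve, 0.42 kg, fixed bail handle. Origin: centre of underside; x the way it slides into the rack (symmetric: either end first), y along the handle bar, z up. Outside 168 (x) x 178 (y) mm, 51 high, walls 4. Along both y sides a runner flange, 168 long, sticks out to y = +-104, underside z = 45, top 51
- sieve_grip (a point): middle of the sieve's grip bar, 98 mm over the sieve's origin. The bar runs along the sieve's y from wall to wall (legs at y = +-82), 22 mm wide (x), 26 high: pinch it from above across the 22 mm
- sieve_floor (a point): middle of the sieve's floor top, 14 mm over its origin. Solid middle land x = -28..28 (walnuts lie on it at first); each side of it three windows x = 28..70, 46 to 52 mm long (y), at y = -85..-33, -23..23, 33..85, through which walnuts fall. Mandarins sit in two of the windows. Walnuts leave the land only when shaken briskly (strokes of 40 mm at 0.3 m/s do), best along x, some along y
- drying_tray: Fixed low metal baking tray; origin centre of underside, x and y along its sides, 224 (x) x 276 (y) mm outside, 212 x 264 inside, floor top at z = 3 mm, lip all round, its top at z = 16 mm
- rack: Fixed wooden rack for the sieve. Origin on the worktop under the home position; x is the way the sieve slides in. Two channels along x at y = +-92..108 carry the runner flanges: ledge top z = 95 mm, top lips over it (underside 110, top 116 = highest point, inner edges y = +-93) from x = -88 to the stops at x = 84. 4 mm play each side
- rack_mouth (a point): open end of the rack, 100 mm before the rack's origin along its x, at ledge-top height (95 mm). From x = -112 to -88 (rack frame) the ledges are open above, with flaring side guides (top 111 mm); behind that the top lips prevent lowering the sieve in, so it must enter here, runners 0 to 9 mm above the ledges, and be pushed along the rack's +x to the stops
- rack_home (a point): where the sieve's origin is when home in the rack: 50 mm above the rack's origin; axes as the rack
- walnut_1: Walnut, rigid, 20 g, chunky, rolls little: 32 mm across, 30 mm high, origin at its centre. Four or five of walnut_1 to 5 are present, in the sieve on the middle land
- walnut_2: Walnut, rigid, 20 g, chunky, rolls little: 32 mm across, 30 mm high, origin at its centre. Four or five of walnut_1 to 5 are present, in the sieve on the middle land
- walnut_3: Walnut, rigid, 20 g, chunky, rolls little: 32 mm across, 30 mm high, origin at its centre. Four or five of walnut_1 to 5 are present, in the sieve on the middle land
- walnut_4: Walnut, rigid, 20 g, chunky, rolls little: 32 mm across, 30 mm high, origin at its centre. Four or five of walnut_1 to 5 are present, in the sieve on the middle land
- walnut_5: Walnut, rigid, 20 g, chunky, rolls little: 32 mm across, 30 mm high, origin at its centre. Four or five of walnut_1 to 5 are present, in the sieve on the middle land
- walnut_6: Walnut, rigid, 20 g, chunky, rolls little: 32 mm across, 30 mm high, origin at its centre. Two or three of walnut_6 to 8 are present, lying on the worktop between tray and rack
- walnut_7: Walnut, rigid, 20 g, chunky, rolls little: 32 mm across, 30 mm high, origin at its centre. Two or three of walnut_6 to 8 are present, lying on the worktop between tray and rack
- walnut_8: Walnut, rigid, 20 g, chunky, rolls little: 32 mm across, 30 mm high, origin at its centre. Two or three of walnut_6 to 8 are present, lying on the worktop between tray and rack
- mandarin_1_center (a point): centre of a mandarin, 58 mm across, 53 mm high, 78 g, starts seated in one window of the sieve
- mandarin_2_center (a point): centre of a mandarin, 58 mm across, 53 mm high, 78 g, starts seated in one window of the sieve
- tin_can: bystander: low food tin, 75 mm across, 58 high
- salt: bystander: salt shaker, 90 high
- pesto: bystander: small jar, 51 mm across, 92 high
Not all that is in view belongs to the job. What is shaped like the part that bears mandarin_1_center but turquoise is not meant.

How it is judged:
By the outcome, as a careful person would: the job done as asked, in the order asked, and still so for the second after the job is handed in, with the robot touching nothing.
Of walnut_1, walnut_2, walnut_3, walnut_4, walnut_5 only 4 to 5 are there at a start; the rules pass over those that are not, and their reading is None.
Of walnut_6, walnut_7, walnut_8 only 2 to 3 are there at a start; the rules pass over those that are not, and their reading is None.
At some moment in a run one of walnut_1, walnut_2, walnut_3, walnut_4, walnut_5, walnut_6, walnut_7, walnut_8 may be knocked a few centimetres aside while the robot is not near it.
Once in a run the grip may slacken for a moment while it holds something.
It also fails if it takes over 200 s, if anything falls off the work surface, if the arm or the gripper's body presses on something with over 40 N, if the wrist force passes 120 N, or if a joint passes its speed limit or range.

## Working session

There is one attempt and no reset: what is moved stays moved. The work goes in short steps, Python scripts to look and compute and a tool call to move; the robot and the scene stay as the last step left them, time stands still between calls to the robot, and variables do not carry over. Pictures are saved under pics/ and viewed, at most 14 in all, crops included, and the job is handed in when it is done.

Besides the shell and the picture viewer there is one more tool, called after "Call:" by a JSON object that holds its "op" and its "data". arm_command: Moves the arm, as the interface text tells. Scaled input: -1 to 1 covers 500 mm each way for a shift and pi/2 rad each way for a turn. Its arguments: {"type":"object","properties":{"moves":{"type":"string"},"grip_force":{"type":"number"}},"required":["moves"]}

```bash
mkdir -p pics; ls
python3 - <<'E'
from workcell import get_state, vision, r
import cv2
s=get_state(); print(s['clock'],s['ee_pos'],s['ee_rot'],s['finger_gap'])
for n in('scene','top'):
    im=vision.camera(n); cv2.imwrite(f'pics/{n}0.png',im); c=vision.get_calibration(n); print(n,c)
E
```

```text
pics
0.0 [0.14112982 0.58246509 0.23047113] [[-9.71848384e-01  2.35606269e-01 -6.36861037e-04]
 [ 2.35607030e-01  9.71846903e-01 -1.71012434e-03]
 [ 2.16015411e-04 -1.81203051e-03 -9.99998335e-01]] 1.003822521275365
scene {'fx': 460.0256484133304, 'fy': 460.0256484133304, 'cx': 313.5269033264677, 'cy': 235.35085597952565, 'D': array([-0.03762995,  0.        ,  0.        ,  0.        ,  0.        ]), 'R': array([[-0.99047841, -0.13661366, -0.01700657],
       [-0.07367836,  0.63038454, -0.77277864],
       [ 0.1162928 , -0.76416754, -0.63444775]]), 't': array([0.56731286, 0.03772111, 1.39645058])}
top {'fx': 487.50449577137283, 'fy': 487.50449577137283, 'cx': 321.16595427860796, 'cy': 239.41262698988652, 'D': array([0.0424377, 0.       , 0.       , 0.       , 0.       ]), 'R': array([[ 0.37552863, -0.92675861,  0.00983543],
       [-0.78485972, -0.3236385 , -0.52844426],
       [ 0.49292339,  0.19072652, -0.84891102]]), 't': array([-0.06682831,  0.49991371,  1.54562677])}
```

View pics/top0.png

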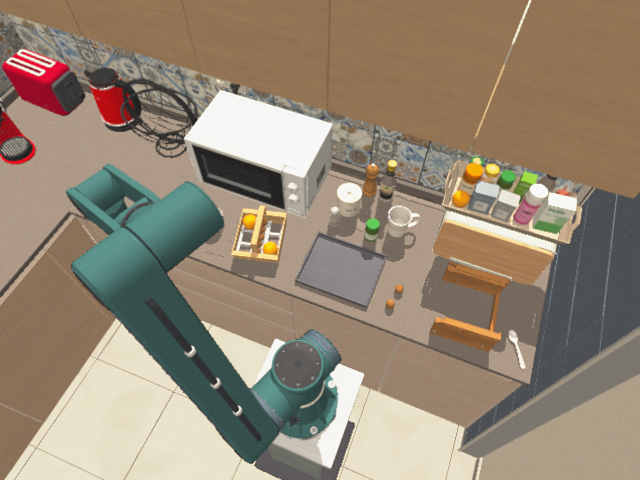

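View pics/scene0.png

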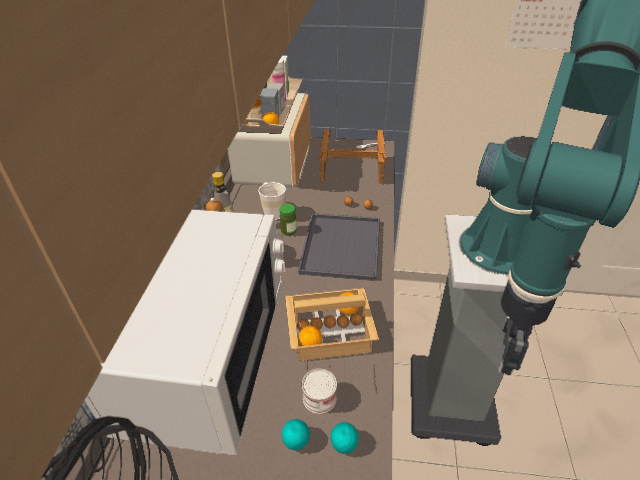

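The pictures show the sieve (top ~(260,235)), tray (~(341,270)), two loose walnuts ((399,288),(390,304)) and the rack (~(470,305)). In the scene view there are five walnuts in a row on the land. I'll zoom in to pick corners.

```bash
cat > h.py <<'E'
import numpy as np, cv2
from workcell import get_state, vision, r
def ray(cal,uv):
    K=np.array([[cal['fx'],0,cal['cx']],[0,cal['fy'],cal['cy']],[0,0,1]])
    p=cv2.undistortPoints(np.array(uv,float).reshape(-1,1,2),K,np.array(cal['D'])).reshape(-1,2)
    d=np.c_[p,np.ones(len(p))]@cal['R']; return -cal['R'].T@cal['t'],d
def onz(cal,uv,z):
    o,d=ray(cal,uv); return o+d*((z-o[2])/d[:,2])[:,None]
def proj(cal,X):
    K=np.array([[cal['fx'],0,cal['cx']],[0,cal['fy'],cal['cy']],[0,0,1]])
    return cv2.projectPoints(np.array(X,float).reshape(-1,3),cv2.Rodrigues(cal['R'])[0],cal['t'],K,np.array(cal['D']))[0].reshape(-1,2)
def tool_delta(target,yaw=None):
    """shift (norm) and yaw about tool z (norm) from the present pose to a target, tool pointing down, tool x at angle yaw"""
    s=get_state(); R=s['ee_rot']; d=R.T@(np.array(target)-s['ee_pos'])
    out=list(np.round(d/.5,4))
    if yaw is not None:
        x=np.array([np.cos(yaw),np.sin(yaw),0]); z=np.array([0,0,-1.]); T=np.c_[x,np.cross(z,x),z]
        out+=list(np.round(cv2.Rodrigues(R.T@T)[0].ravel()/(np.pi/2),4))
    return out
E
python3 - <<'E'
import cv2
a=cv2.imread('pics/top0.png'); b=cv2.imread('pics/scene0.png')
cv2.imwrite('pics/c1.png',cv2.resize(a[200:360,225:515],None,fx=2.75,fy=2.75,interpolation=cv2.INTER_CUBIC))
x=cv2.resize(b[280:370,270:390],None,fx=3.3,fy=3.3,interpolation=cv2.INTER_CUBIC);y=cv2.resize(b[120:282,290:410],None,fx=3.3,fy=3.3,interpolation=cv2.INTER_CUBIC)
import numpy as np
h=max(x.shape[0],y.shape[0]);c=np.zeros((h,792,3),np.uint8);c[:x.shape[0],:x.shape[1]]=x;c[:y.shape[0],396:396+y.shape[1]]=y
cv2.imwrite('pics/c2.png',c);print(c.shape)
E
```

```text
(535, 792, 3)
```

View pics/c1.png

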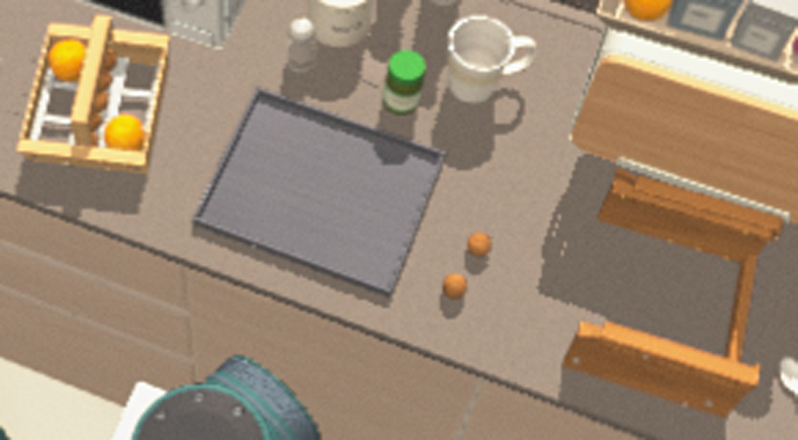

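View pics/c2.png

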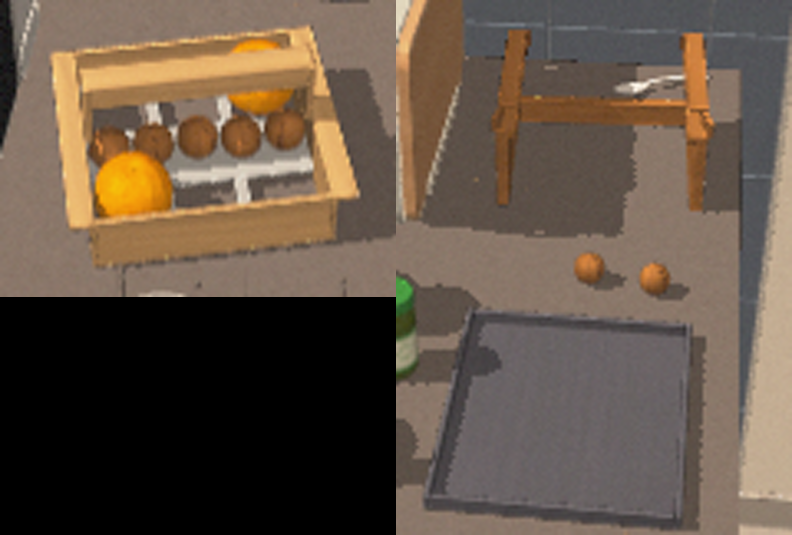

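The crops show the tray lip corners, the sieve flange corners and the rack rails, with the rack's mouth facing the tray.

Run:
```python
from h import *
np.set_printoptions(precision=4,suppress=True)
T=vision.get_calibration('top');S=vision.get_calibration('scene')
t=lambda p:np.array(p,float)/2.75+[225,200]
a=lambda p:np.array(p,float)/3.3+[270,280]
b=lambda p:(np.array(p,float)-[396,0])/3.3+[290,120]
def show(n,P):
    print(n,P[:,:2].tolist() if 0 else '\n',P[:,:2], 'mean',P.mean(0)[:2],'edges',np.linalg.norm(P-np.roll(P,-1,0),axis=1), 'ang',[round(float(np.degrees(np.arctan2(*(q-p)[[1,0]]))),1) for p,q in zip(P,np.roll(P,-1,0))])
show('tray top',onz(T,t([(258,91),(443,154),(389,296),(195,222)]),.016))
show('tray scene',onz(S,b([(472,312),(692,325),(682,523),(427,505)]),.016))
show('sieve top',onz(T,t([(48,25),(169,38),(150,166),(21,154)]),.051))
show('sieve scene',onz(S,a([(52,54),(70,227),(358,195),(312,27)]),.051))
show('bar top',onz(T,t([(92,17),(110,19),(95,142),(75,140)]),.111))
show('rack top',onz(T,t([(580,325),(758,372),(780,225),(615,175)]),.114))
show('rack scene',onz(S,b([(507,32),(531,32),(706,35),(684,35)]),.116))
show('rack scene near',onz(S,b([(496,122),(521,122),(685,125),(712,125)]),.112))
show('nuts',onz(T,t([(479,244),(454,286)]),.015))
show('nuts',onz(S,b([(590,268),(655,279)]),.015))
```

```text
tray top 
 [[ 0.5848  0.1746]
 [ 0.5865 -0.0932]
 [ 0.3635 -0.0942]
 [ 0.366   0.1739]] mean [0.4752 0.0403] edges [0.2679 0.223  0.2681 0.2187] ang [-89.6, -179.8, 89.4, 0.2]
tray scene 
 [[ 0.5853 -0.0806]
 [ 0.3671 -0.0842]
 [ 0.3681  0.1936]
 [ 0.5857  0.1976]] mean [0.4765 0.0566] edges [0.2182 0.2778 0.2176 0.2782] ang [-179.0, 89.8, 1.1, -90.1]
sieve top 
 [[0.5535 0.4774]
 [0.5976 0.3132]
 [0.4027 0.2527]
 [0.355  0.416 ]] mean [0.4772 0.3648] edges [0.1701 0.2041 0.1702 0.2077] ang [-74.9, -162.8, 106.3, 17.2]
sieve scene 
 [[0.5998 0.3228]
 [0.5572 0.4833]
 [0.3586 0.4308]
 [0.3997 0.2691]] mean [0.4788 0.3765] edges [0.1661 0.2055 0.1668 0.2071] ang [104.8, -165.2, -75.7, 15.0]
bar top 
 [[0.5524 0.4026]
 [0.5587 0.3789]
 [0.3786 0.3139]
 [0.3716 0.3385]] mean [0.4653 0.3585] edges [0.0245 0.1915 0.0256 0.1918] ang [-75.2, -160.1, 105.8, 19.5]
rack top 
 [[ 0.3694 -0.3186]
 [ 0.3912 -0.5206]
 [ 0.5893 -0.5091]
 [ 0.581  -0.3071]] mean [ 0.4827 -0.4139] edges [0.2032 0.1984 0.2022 0.2119] ang [-83.8, 3.3, 92.4, -176.9]
rack scene 
 [[ 0.5995 -0.4937]
 [ 0.5717 -0.4966]
 [ 0.3691 -0.5105]
 [ 0.3944 -0.5078]] mean [ 0.4837 -0.5021] edges [0.028  0.2031 0.0255 0.2056] ang [-174.0, -176.1, 6.2, 3.9]
rack scene near 
 [[ 0.587  -0.2913]
 [ 0.5605 -0.2941]
 [ 0.3872 -0.3068]
 [ 0.3588 -0.31  ]] mean [ 0.4734 -0.3005] edges [0.0266 0.1738 0.0285 0.2289] ang [-173.8, -175.8, -173.6, 4.7]
nuts 
 [[ 0.4769 -0.1777]
 [ 0.4083 -0.1658]] mean [ 0.4426 -0.1718] edges [0.0697 0.0697] ang [170.2, -9.8]
nuts 
 [[ 0.4744 -0.1713]
 [ 0.4067 -0.1593]] mean [ 0.4405 -0.1653] edges [0.0687 0.0687] ang [170.0, -10.0]
```

Run:
```python
from h import *
print(tool_delta([0.475,0.369,0.24],np.radians(195)))
```

```text
[np.float64(-0.7496), np.float64(-0.2578), np.float64(-0.0186), np.float64(-0.001), np.float64(-0.0004), np.float64(-0.318)]
```

Call:
{"op": "arm_command", "data": {"moves": "-0.75 -0.258 -0.019 0 0 -0.318 1;-0.75 -0.258 -0.019 0 0 -0.318 1;-0.75 -0.258 -0.019 0 0 -0.318 1;-0.75 -0.258 -0.019 0 0 -0.318 1;-0.75 -0.258 -0.019 0 0 -0.318 1;-0.75 -0.258 -0.019 0 0 -0.318 1;-0.75 -0.258 -0.019 0 0 -0.318 1;-0.75 -0.258 -0.019 0 0 -0.318 1;-0.75 -0.258 -0.019 0 0 -0.318 1;-0.75 -0.258 -0.019 0 0 -0.318 1"}}

```text
clock: 1.35
ee_pos: [0.4741, 0.37, 0.2406]
ee_rot: [[-0.966, -0.26, -0.001], [-0.26, 0.966, -0.0], [0.001, 0.0, -1.0]]
wrist_force: [0.2, 0.3, 0.8]
finger_gap: 1.001
grip_force: 0.0
```

Run:
```python
from h import *
s=get_state();c=vision.get_calibration('wrist');im=vision.camera('wrist');cv2.imwrite('pics/w1.png',im);np.save('w1.npy',c,allow_pickle=True)
print(s['clock'],s['ee_pos'],s['ee_rot'][:,0]);print(c['t'],c['R'])
```

```text
1.35 [0.47408832 0.37004021 0.24060364] [-9.65578272e-01 -2.60111064e-01  9.13312315e-04]
[-0.23351573 -0.56892991  0.2134576 ] [[-2.60814999e-01  9.65388801e-01  4.96423044e-06]
 [ 9.15151625e-01  2.47240997e-01  3.18385604e-01]
 [ 3.07364669e-01  8.30442839e-02 -9.47961290e-01]]
```

View pics/w1.png

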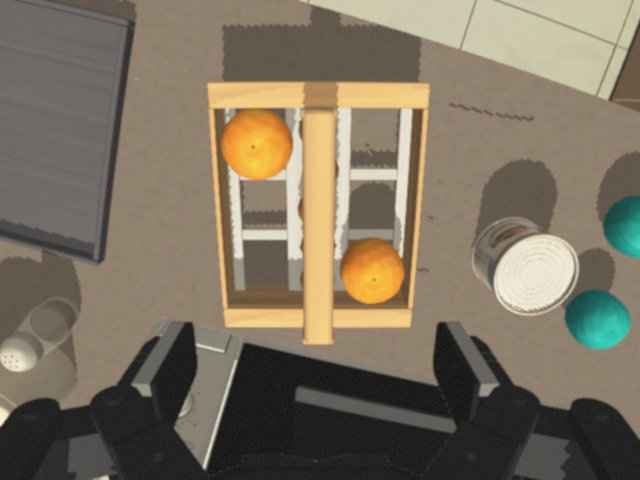

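The wrist view shows the sieve centred: flange corners (208,83), (429,83), (411,327), (225,328), bar ends (320,108) and (318,344).

Run:
```python
from h import *
c=np.load('w1.npy',allow_pickle=True).item()
P=onz(c,[(208,83),(429,83),(411,327),(225,328)],.051);print(P,P.mean(0),np.linalg.norm(P-np.roll(P,-1,0),axis=1))
d=P[0]+P[1]-P[2]-P[3];print(np.degrees(np.arctan2(d[1],d[0])))
B=onz(c,[(320,83),(318,344)],.111);print(B,B.mean(0)); d=B[0]-B[1];print(np.degrees(np.arctan2(d[1],d[0])))
m=P.mean(0)[:2]; print(tool_delta([m[0],m[1],.079],np.radians(195)))
```

```text
[[0.401938   0.26733451 0.051     ]
 [0.35850592 0.42775612 0.051     ]
 [0.5583811  0.48274036 0.051     ]
 [0.60313619 0.32084589 0.051     ]] [0.4804903  0.37466922 0.051     ] [0.16619698 0.20730016 0.16796677 0.20819265]
-164.86302382365963
[[0.38301285 0.34868488 0.111     ]
 [0.56041556 0.3957962  0.111     ]] [0.4717142  0.37224054 0.111     ]
-165.12771968779646
[np.float64(-0.0147), np.float64(0.0055), np.float64(0.3234), np.float64(0.0), np.float64(-0.0003), np.float64(0.001)]
```

Call:
{"op": "arm_command", "data": {"moves": "-0.012 0.006 0.1 0 0 0 1;-0.012 0.006 0.2 0 0 0 1;-0.012 0.006 0.28 0 0 0 1;-0.012 0.006 0.322 0 0 0 1;-0.012 0.006 0.322 0 0 0 1;-0.012 0.006 0.322 0 0 0 0;-0.012 0.006 0.322 0 0 0 0;-0.012 0.006 0.322 0 0 0 0;-0.012 0.006 0.322 0 0 0 0;-0.012 0.006 0.322 0 0 0 0;-0.012 0.006 0.322 0 0 0 0", "grip_force": 110}}

```text
clock: 2.78
ee_pos: [0.4808, 0.3743, 0.0809]
ee_rot: [[-0.966, -0.259, 0.001], [-0.259, 0.966, 0.001], [-0.001, 0.001, -1.0]]
wrist_force: [-1.0, 0.2, 5.4]
finger_gap: 0.238
grip_force: 108.2
```

Run:
```python
from h import *
T=vision.get_calibration('top');S=vision.get_calibration('scene')
t=lambda p:np.array(p,float)/2.75+[225,200]
print(onz(T,t([(300,68),(402,108),(470,95)]),0)[:,:2], onz(S,[(289,232),(270,212)],0)[:,:2])
print(tool_delta([.476,.052,.2],np.radians(184)))
```

```text
[[ 0.65264551  0.13817612]
 [ 0.64454146 -0.01676979]
 [ 0.70096654 -0.09754758]] [[ 6.52140936e-01 -6.36751307e-04]
 [ 7.35364902e-01 -9.93914608e-02]]
[np.float64(0.1756), np.float64(-0.62), np.float64(-0.2388), np.float64(0.0005), np.float64(0.0008), np.float64(0.1221)]
```

Call:
{"op": "arm_command", "data": {"moves": "0 0 -0.03 0 0 0 0;0 0 -0.08 0 0 0 0;0 0 -0.14 0 0 0 0;0 0 -0.2 0 0 0 0;0.002 -0.01 -0.235 0 0 0.002 0;0.01 -0.03 -0.239 0 0 0.006 0;0.02 -0.065 -0.239 0 0 0.014 0;0.031 -0.11 -0.239 0 0 0.022 0;0.045 -0.16 -0.239 0 0 0.032 0;0.06 -0.21 -0.239 0 0 0.042 0;0.074 -0.26 -0.239 0 0 0.052 0;0.088 -0.31 -0.239 0 0 0.062 0"}}

```text
clock: 4.28
ee_pos: [0.477, 0.2101, 0.1984]
ee_rot: [[-0.987, -0.162, -0.002], [-0.162, 0.987, -0.001], [0.002, -0.001, -1.0]]
wrist_force: [4.0, 0.2, -7.6]
finger_gap: 0.239
grip_force: 113.6
```

Run:
```python
from h import *
print(get_state()['finger_gap'],tool_delta([.476,.052,.2],np.radians(184)),tool_delta([.476,.052,.128],np.radians(184)))
```

```text
0.23887307676984382 [np.float64(0.0532), np.float64(-0.3118), np.float64(-0.0029), np.float64(-0.0006), np.float64(-0.0013), np.float64(0.0591)] [np.float64(0.0529), np.float64(-0.3117), np.float64(0.1411), np.float64(-0.0006), np.float64(-0.0013), np.float64(0.0591)]
```

Call:
{"op": "arm_command", "data": {"moves": "0.007 -0.04 0 0 0 0.008 0;0.014 -0.08 0 0 0 0.016 0;0.022 -0.13 0 0 0 0.025 0;0.031 -0.18 0 0 0 0.034 0;0.038 -0.225 0 0 0 0.043 0;0.045 -0.265 0.01 0 0 0.051 0;0.05 -0.295 0.035 0 0 0.057 0;0.053 -0.31 0.07 0 0 0.059 0;0.053 -0.312 0.11 0 0 0.059 0;0.053 -0.312 0.135 0 0 0.059 0;0.053 -0.312 0.141 0 0 0.059 0;0.053 -0.312 0.141 0 0 0.059 0"}}

```text
clock: 5.78
ee_pos: [0.4775, 0.0545, 0.1288]
ee_rot: [[-0.997, -0.072, -0.0], [-0.072, 0.997, -0.0], [0.0, -0.0, -1.0]]
wrist_force: [3.3, -0.5, -7.5]
finger_gap: 0.24
grip_force: 113.3
```

Call:
{"op": "arm_command", "data": {"moves": "0 0.05 0 0 0 0 0;0 -0.05 0 0 0 0 0;0 0.05 0 0 0 0 0;0 -0.05 0 0 0 0 0;0 0.05 0 0 0 0 0;0 -0.05 0 0 0 0 0;0 0.05 0 0 0 0 0;0 -0.05 0 0 0 0 0;0 0.05 0 0 0 0 0;0 -0.05 0 0 0 0 0;0 0 0 0 0 0 0;0 0 0 0 0 0 0"}}

```text
clock: 7.28
ee_pos: [0.4779, 0.0552, 0.1297]
ee_rot: [[-0.997, -0.072, 0.002], [-0.072, 0.997, 0.0], [-0.002, 0.0, -1.0]]
wrist_force: [2.9, 0.9, -4.8]
finger_gap: 0.239
grip_force: 119.5
```

Run:
```python
from h import *
s=get_state();print(s['ee_pos'],s['finger_gap'])
a=vision.camera('scene');b=vision.camera('wrist');t=vision.camera('top')
a=cv2.resize(a[190:310,270:410],(490,420));b=cv2.resize(b[40:400,180:460],(310,400))
o=np.zeros((420,800,3),np.uint8);o[:420,:490]=a;o[:400,490:]=b;cv2.imwrite('pics/s1.png',o)
```

```text
[0.47794352 0.05517414 0.12966143] 0.23893692715614304
```

View pics/s1.png

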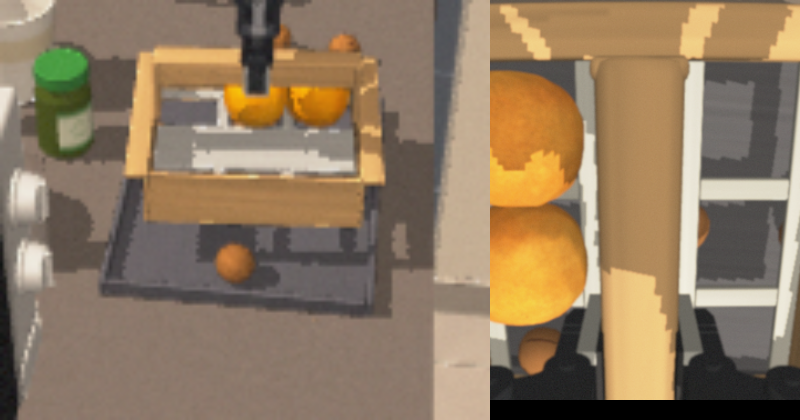

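Wooden land is empty; nuts visible on the tray below (235,263) and mandarins in two neighbouring windows. I'll lift and count nuts.

Call:
{"op": "arm_command", "data": {"moves": "0 0 -0.04 0 0 0 0;0 0 -0.1 0 0 0 0;0 -0.02 -0.16 0 0 0 0;0 -0.06 -0.16 0 0 0 0;0 -0.12 -0.16 0 0 0 0;0 -0.18 -0.16 0 0 0 0;0 -0.24 -0.16 0 0 0 0;0 -0.29 -0.16 0 0 0 0;0 -0.33 -0.16 0 0 0 0;0 -0.36 -0.16 0 0 0 0;0 -0.38 -0.16 0 0 0 0;0 -0.38 -0.16 0 0 0 0"}}

```text
clock: 8.93
ee_pos: [0.4911, -0.1353, 0.2088]
ee_rot: [[-0.997, -0.071, -0.0], [-0.071, 0.997, 0.0], [0.0, 0.0, -1.0]]
wrist_force: [0.5, 0.3, -5.3]
finger_gap: 0.234
grip_force: 118.0
```

Run:
```python
from h import *
s=get_state();print(s['ee_pos'],s['finger_gap'])
a=vision.camera('scene');cv2.imwrite('pics/sc2.png',a);b=vision.camera('top');cv2.imwrite('pics/t2.png',b)
a=cv2.resize(a[120:300,280:410],(433,600));b=cv2.resize(b[220:350,290:400],(367,433))
o=np.zeros((600,800,3),np.uint8);o[:,:433]=a;o[:433,433:]=b;cv2.imwrite('pics/s2.png',o)
```

```text
[ 0.4910712  -0.13533558  0.20879367] 0.23444304983234418
```

View pics/s2.png

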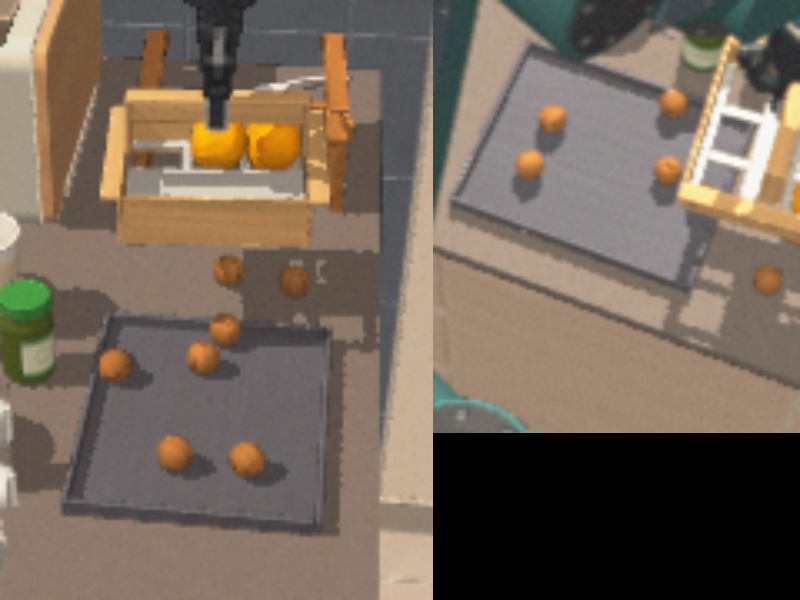

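Five nuts lie on the tray (one at (225,329) near the far lip), two on the worktop. Now approach the rack mouth for a close look.

Run:
```python
from h import *
print(tool_delta([.468,-.205,.209],np.radians(184)))
```

```text
[np.float64(0.0556), np.float64(-0.1374), np.float64(-0.0006), np.float64(0.0004), np.float64(-0.0002), np.float64(0.0012)]
```

Call:
{"op": "arm_command", "data": {"moves": "0.02 -0.03 0 0 0 0 0;0.045 -0.08 0 0 0 0 0;0.055 -0.12 0 0 0 0 0;0.056 -0.136 0 0 0 0 0;0.056 -0.136 0 0 0 0 0;0.056 -0.136 0 0 0 0 0"}}

```text
clock: 9.78
ee_pos: [0.4678, -0.2041, 0.2087]
ee_rot: [[-0.997, -0.072, -0.0], [-0.072, 0.997, 0.001], [0.0, 0.001, -1.0]]
wrist_force: [1.7, 0.4, -3.9]
finger_gap: 0.236
grip_force: 117.7
```

Run:
```python
from h import *
s=get_state();c=vision.get_calibration('wrist');im=vision.camera('wrist');cv2.imwrite('pics/w2.png',im);np.save('w2.npy',c,allow_pickle=True)
print(s['clock'],s['ee_pos'],s['ee_rot'][:,0])
```

```text
9.775 [ 0.46782796 -0.20409969  0.20870732] [-9.97409488e-01 -7.19320578e-02  3.03548622e-04]
```

View pics/w2.png

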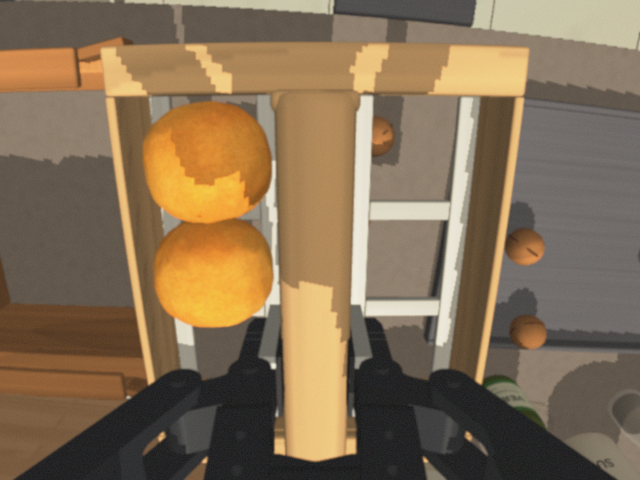

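The wrist view shows the held sieve and the rack rails at left: near rail rows 50–92, far rail rows 352–395 at column 0.

Run:
```python
from h import *
np.set_printoptions(precision=4,suppress=True)
c=np.load('w2.npy',allow_pickle=True).item();print('cam',-c['R'].T@c['t'])
P=onz(c,[(103,48),(528,47)],.1787);print('flange',P, np.linalg.norm(P[0]-P[1]), P.mean(0)[:2]+.104*np.array([np.cos(np.radians(4)),np.sin(np.radians(4))]));d=P[1]-P[0];print(np.degrees(np.arctan2(d[1],d[0])))
im=cv2.imread('pics/w2.png')
for col in (8,40,65):
    g=im[:,col].astype(int).sum(1);e=np.abs(np.diff(g)); k=[i for i in range(1,478) if e[i]>45 and e[i]>=e[i-1] and e[i]>=e[i+1] and (40<i<110 or 280<i<410)]
    print(col,k); print(onz(c,[(col,i) for i in k],.116)[:,:2])
```

```text
cam [ 0.3852 -0.2104  0.3516]
flange [[ 0.3702 -0.294   0.1787]
 [ 0.3578 -0.1292  0.1787]] 0.1653042196280512 [ 0.4677 -0.2043]
94.30559076179516
8 [49, 50]
[[ 0.3665 -0.3788]
 [ 0.3671 -0.3789]]
40 [48]
[[ 0.3657 -0.3599]]
65 [47]
[[ 0.3649 -0.3455]]
```

```bash
python3 - <<'E'
from h import *
np.set_printoptions(precision=4,suppress=True)
c=np.load('w2.npy',allow_pickle=True).item()
im=cv2.imread('pics/w2.png')
for col in (5,35,65):
  g=im[:,col-3:col+4].astype(int).sum(2).mean(1);e=np.abs(g[2:]-g[:-2]) 
  for lo,hi in ((40,110),(290,410)):
    k=[i+1 for i in range(lo,hi) if e[i]>25 and e[i]==e[max(0,i-3):i+4].max()]
    print(col,[(i,int(g[i+2]-g[i-2]),onz(c,[(col,i)],.116)[0,:2].round(4).tolist()) for i in k])
E
python3 - <<'E'
import cv2,numpy as np
im=cv2.imread('pics/w2.png')
o=np.zeros((600,800,3),np.uint8)
o[:300,:]=cv2.resize(im[35:110,0:200],(800,300),interpolation=cv2.INTER_CUBIC);o[300:600,:600]=cv2.resize(im[295:405,0:165],(600,300))
cv2.imwrite('pics/r1.png',o)
E
```

```text
5 [(50, 166, [0.3671, -0.3807]), (93, 16, [0.3899, -0.3832])]
5 [(351, 78, [0.5594, -0.4113]), (366, -72, [0.572, -0.414]), (370, 83, [0.5754, -0.4147])]
35 [(49, 161, [0.3663, -0.3629])]
35 [(304, -48, [0.5205, -0.3826]), (353, 78, [0.5585, -0.389]), (368, -71, [0.5709, -0.3912]), (372, 79, [0.5744, -0.3918])]
65 [(48, 163, [0.3654, -0.3456])]
65 [(305, -48, [0.5193, -0.3618]), (354, 84, [0.5569, -0.3671]), (369, -68, [0.5693, -0.369]), (373, 87, [0.5726, -0.3695])]
```

View pics/r1.png

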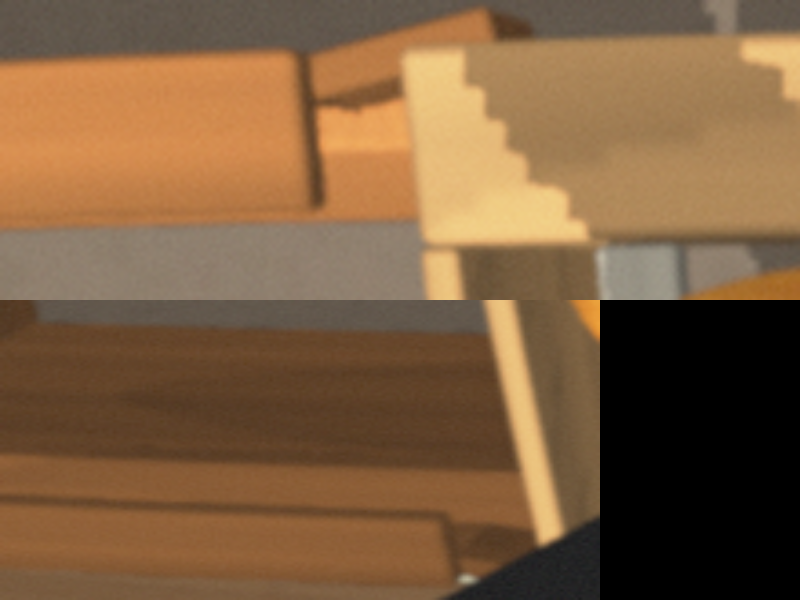

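Run:
```python
from h import *
np.set_printoptions(precision=4,suppress=True)
c=np.load('w2.npy',allow_pickle=True).item()
P=onz(c,[(76.5,87),(121.5,374.5),(5,88.7),(5,370.5)],.116)[:,:2];print(P)
d=P[1]-P[0];print('width',np.linalg.norm(d),'ang y',np.degrees(np.arctan2(d[1],d[0])))
for q in(P[2]-P[0],P[3]-P[1]):print(np.degrees(np.arctan2(q[1],q[0])))
a=np.radians(-86);u=np.array([np.cos(a),np.sin(a)]);m=(P[0]+P[1])/2;print('mid',m,'home',m+.088*u,'pre',m-.116*u)
print([tool_delta([*(m+(k+.088)*u),.133+z],np.radians(184)) for k,z in((-.206,.0),(-.206,0.0),(0,0))])
```

```text
[[ 0.3854 -0.3404]
 [ 0.5695 -0.3289]
 [ 0.3876 -0.3829]
 [ 0.5759 -0.4148]]
width 0.18448200600021003 ang y 3.588562923479586
-87.01278108666183
-85.77500771470717
mid [ 0.4775 -0.3347] home [ 0.4836 -0.4224] pre [ 0.4694 -0.2189]
[[np.float64(-0.0008), np.float64(-0.0259), np.float64(0.1515), np.float64(0.0003), np.float64(-0.0002), np.float64(0.0016)], [np.float64(-0.0008), np.float64(-0.0259), np.float64(0.1515), np.float64(0.0003), np.float64(-0.0002), np.float64(0.0016)], [np.float64(0.0002), np.float64(-0.4379), np.float64(0.1512), np.float64(0.0003), np.float64(-0.0002), np.float64(0.0016)]]
```

Rack axis and the sieve are aligned within ~1 mm and 0.5°. I'll lower it in front of the mouth and enter.

Call:
{"op": "arm_command", "data": {"moves": "0 0 0.05 0 0 0 0;0 0 0.1 0 0 0 0;0 0 0.14 0 0 0 0;0 0 0.15 0 0 0 0;0 -0.02 0.15 0 0 0 0;0 -0.05 0.15 0 0 0 0;0 -0.08 0.15 0 0 0 0;0 -0.11 0.15 0 0 0 0;0 -0.14 0.15 0 0 0 0;0 -0.17 0.15 0 0 0 0;0 -0.2 0.15 0 0 0 0;0 -0.2 0.15 0 0 0 0"}}

```text
clock: 11.32
ee_pos: [0.4755, -0.3062, 0.1339]
ee_rot: [[-0.998, -0.07, 0.001], [-0.07, 0.998, -0.001], [-0.001, -0.001, -1.0]]
wrist_force: [2.8, -0.6, -7.6]
finger_gap: 0.236
grip_force: 118.2
```

Call:
{"op": "arm_command", "data": {"moves": "0 -0.03 0 0 0 0 0;0 -0.06 0 0 0 0 0;0 -0.09 0 0 0 0 0;0 -0.12 0 0 0 0 0;0 -0.15 0 0 0 0 0;0 -0.18 0 0 0 0 0;0 -0.2 0 0 0 0 0;0 -0.215 0 0 0 0 0;0 -0.225 0 0 0 0 0;0 -0.225 0 0 0 0 0"}}

```text
clock: 12.58
ee_pos: [0.4832, -0.4169, 0.1338]
ee_rot: [[-0.997, -0.071, 0.0], [-0.071, 0.997, -0.0], [-0.0, -0.0, -1.0]]
wrist_force: [-0.5, 0.7, -4.7]
finger_gap: 0.236
grip_force: 117.9
```

Lower the last millimetres onto the ledges and press to the stops gently.

Call:
{"op": "arm_command", "data": {"moves": "0 -0.004 0.003 0 0 0 0;0 -0.008 0.004 0 0 0 0;0 -0.012 0.004 0 0 0 0;0 -0.016 0.004 0 0 0 0;0 -0.016 0.004 0 0 0 0"}}

```text
clock: 13.2
ee_pos: [0.4831, -0.4221, 0.1314]
ee_rot: [[-0.998, -0.07, -0.001], [-0.07, 0.998, 0.005], [0.001, 0.005, -1.0]]
wrist_force: [-1.2, 7.9, -2.9]
finger_gap: 0.238
grip_force: 116.6
```

Call:
{"op": "arm_command", "data": {"moves": "0 -0.005 0.001 0 0 0 0;0 -0.01 0.002 0 0 0 0;0 -0.012 0.002 0 0 0 0;0 -0.012 0.002 0 0 0 0"}}

```text
clock: 13.7
ee_pos: [0.4834, -0.4227, 0.1317]
ee_rot: [[-0.998, -0.07, -0.002], [-0.07, 0.997, 0.013], [0.001, 0.013, -1.0]]
wrist_force: [-2.1, 24.5, 13.9]
finger_gap: 0.237
grip_force: 119.0
```

Call:
{"op": "arm_command", "data": {"moves": "0 0.009 0 0 0 0 0;0 0.01 0 0 0 0 0;0 0.01 0 0 0 0 0.6;0 0.01 0 0 0 0 1;0 0.01 0 0 0 0 1;0 0.01 -0.01 0 0 0 1;0 0.01 -0.06 0 0 0 1;0 0.01 -0.14 0 0 0 1;0 0.01 -0.22 0 0 0 1;0 0.01 -0.26 0 0 0 1;0 0.01 -0.26 0 0 0 1"}}

```text
clock: 15.08
ee_pos: [0.4847, -0.4269, 0.2632]
ee_rot: [[-0.997, -0.072, 0.003], [-0.072, 0.997, -0.004], [-0.003, -0.004, -1.0]]
wrist_force: [-0.1, -0.6, 0.2]
finger_gap: 0.998
grip_force: 0.0
```

Run:
```python
from h import *
s=get_state();c=vision.get_calibration('wrist');im=vision.camera('wrist');cv2.imwrite('pics/w3.png',im);np.save('w3.npy',c,allow_pickle=True)
print(s['clock'],s['ee_pos'],s['ee_rot'][:,0])
```

```text
15.075 [ 0.48470955 -0.42690022  0.26321001] [-0.99743298 -0.07155062 -0.00281984]
```

View pics/w3.png

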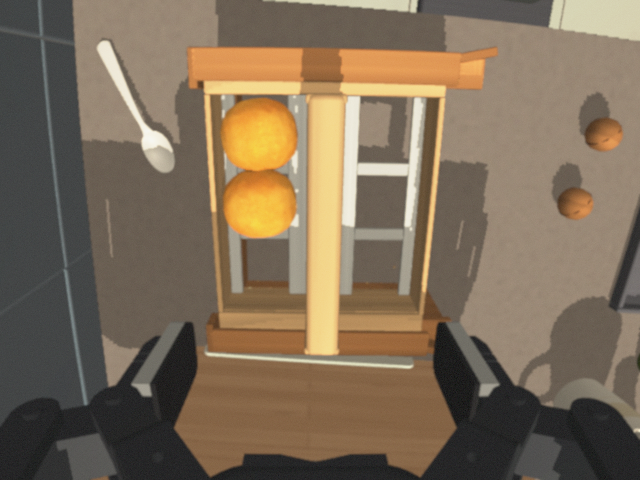

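Run:
```python
from h import *
np.set_printoptions(precision=4,suppress=True)
c=np.load('w3.npy',allow_pickle=True).item()
a=np.radians(-86);u=np.array([np.cos(a),np.sin(a)])
P=onz(c,[(206,92),(445,92),(218,320),(424,320)],.101)[:,:2];print(P,P@u,'centre x',(P@u).mean())
Q=onz(c,[(189,62),(460,62),(208,340),(436,340)],.116)[:,:2];print('lip ends', Q@u, 'home x from mouth lip end', (Q@u)[[1,3]]+.088)
T=vision.get_calibration('top')
im=vision.camera('top');cv2.imwrite('pics/t3.png',im)
```

```text
[[ 0.4017 -0.5094]
 [ 0.3895 -0.3441]
 [ 0.5796 -0.501 ]
 [ 0.567  -0.3316]] [0.5362 0.3704 0.5402 0.3703] centre x 0.4542853818999277
lip ends [0.5424 0.3665 0.5457 0.3633] home x from mouth lip end [0.4545 0.4513]
```

Sieve is home (rack-axis 0.454 measured vs 0.453 expected, firm stop contact). Now measure the walnuts.

```bash
cat >> h.py <<'E'
def nuts(name,z=.017,im=None,box=(.34,.62,-.26,.22)):
    c=vision.get_calibration(name)
    if im is None: im=vision.camera(name)
    h=cv2.cvtColor(cv2.GaussianBlur(im,(3,3),0),cv2.COLOR_BGR2HSV)
    m=cv2.inRange(h,(4,110,50),(18,255,255))
    m=cv2.morphologyEx(m,cv2.MORPH_OPEN,np.ones((3,3)))
    n,_,st,ce=cv2.connectedComponentsWithStats(m)
    out=[]
    for i in range(1,n):
        x,y,w,hh,a=st[i]
        if a<25 or max(w,hh)>80: continue
        uv=(x+(w-1)/2,y+(hh-1)/2); X=onz(c,[uv],z)[0]
        if box[0]<X[0]<box[1] and box[2]<X[1]<box[3]: out.append([round(float(v),4) for v in X[:2]]+[int(w),int(hh),int(a)])
    return sorted(out,key=lambda o:o[1])
E
python3 - <<'E'
from h import *
for n in('top','scene','wrist'):
    print(n); [print(o) for o in nuts(n)]
E
```

```text
top
[0.4758, -0.1752, 8, 8, 56]
[0.409, -0.165, 9, 8, 60]
[0.4718, -0.0717, 8, 8, 53]
[0.492, -0.0246, 7, 8, 50]
[0.5735, -0.0014, 8, 8, 50]
scene
[0.477, -0.1694, 9, 9, 71]
[0.4084, -0.1595, 9, 9, 71]
[0.4818, -0.0482, 16, 18, 153]
[0.5728, -0.0014, 10, 10, 80]
[0.503, 0.1163, 10, 11, 87]
[0.4424, 0.118, 11, 11, 93]
wrist
[0.4761, -0.1738, 35, 32, 886]
[0.4082, -0.1623, 38, 33, 986]
```

Seven nuts: worktop A(.476,-.174), B(.408,-.163); tray C(.472,-.068), D(.492,-.023), E(.573,0), F(.503,.116), G(.442,.118). Plan: A→(.395,-.045), B→(.393,.042), G→(.395,.135), D→(.48,.025); C, E, F stay.

Run:
```python
from h import *
print(tool_delta([.476,-.174,.1],np.pi))
```

```text
[np.float64(-0.0222), np.float64(0.5014), np.float64(0.3195), np.float64(0.0013), np.float64(-0.0011), np.float64(0.0456)]
```

Call:
{"op": "arm_command", "data": {"moves": "-0.005 0.12 0 0 0 0.02 1;-0.01 0.24 0 0.001 -0.001 0.046 0.65;-0.015 0.36 0.05 0.001 -0.001 0.046 0.65;-0.022 0.48 0.17 0.001 -0.001 0.046 0.65;-0.022 0.501 0.29 0.001 -0.001 0.046 0.65;-0.022 0.501 0.32 0.001 -0.001 0.046 0.65;-0.022 0.501 0.32 0.001 -0.001 0.046 0.65"}}

```text
clock: 16.2
ee_pos: [0.474, -0.1732, 0.098]
ee_rot: [[-1.0, -0.0, -0.005], [-0.0, 1.0, 0.002], [0.005, 0.002, -1.0]]
wrist_force: [-0.2, 0.6, -0.3]
finger_gap: 0.654
grip_force: 0.0
```

Run:
```python
from h import *
s=get_state();print(s['clock'],s['ee_pos'],s['finger_gap'])
for o in nuts('wrist',.015): print(o)
print(tool_delta([.476,-.174,.005],np.pi))
```

```text
16.2 [ 0.47403946 -0.17315433  0.09803596] 0.6542099508211362
[0.4768, -0.1734, 54, 56, 2338]
[0.4081, -0.1619, 58, 61, 2791]
[0.4729, -0.0666, 58, 55, 2487]
[0.4903, -0.02, 58, 53, 2405]
[0.5751, 0.0045, 52, 48, 1915]
[np.float64(-0.0005), np.float64(0.0012), np.float64(0.1898), np.float64(-0.0001), np.float64(-0.0009), np.float64(-0.0)]
```

Call:
{"op": "arm_command", "data": {"moves": "0 0 0.1 0 0 0 0.65;0 0 0.17 0 0 0 0.65;0 0 0.188 0 0 0 0.65;0 0 0.188 0 0 0 0.65;0 0 0.188 0 0 0 0;0 0 0.188 0 0 0 0;0 0 0.188 0 0 0 0;0 0 0.188 0 0 0 0;0 0 0.1 0 0 0 0;0 0 0.04 0 0 0 0;0 0 0.04 0 0 0 0", "grip_force": 45}}

```text
clock: 17.62
ee_pos: [0.4792, -0.1764, 0.0841]
ee_rot: [[-1.0, 0.0, 0.008], [0.0, 1.0, -0.005], [-0.008, -0.005, -1.0]]
wrist_force: [0.2, -0.3, -0.1]
finger_gap: 0.351
grip_force: 44.9
```

Run:
```python
from h import *
print(tool_delta([.395,-.045,.078],np.pi))
```

```text
[np.float64(0.1685), np.float64(0.2627), np.float64(0.0096), np.float64(-0.0031), np.float64(0.0049), np.float64(-0.0003)]
```

Call:
{"op": "arm_command", "data": {"moves": "0.06 0.1 0 0 0 0 0;0.12 0.2 0 0 0 0 0;0.169 0.263 0.01 0 0 0 0;0.169 0.263 0.09 0 0 0 0;0.169 0.263 0.14 0 0 0 0;0.169 0.263 0.15 0 0 0 0;0.169 0.263 0.15 0 0 0 0.55;0.169 0.263 0.15 0 0 0 0.55;0.169 0.263 0.08 0 0 0 0.55;0.169 0.263 0 0 0 0 0.6;0.15 0.15 -0.02 0 0 0 0.65;0.142 0.028 -0.02 0 0 0 0.65"}}

```text
clock: 19.12
ee_pos: [0.4073, -0.1625, 0.0921]
ee_rot: [[-1.0, -0.002, 0.005], [-0.002, 1.0, -0.003], [-0.005, -0.003, -1.0]]
wrist_force: [1.1, -0.3, -0.5]
finger_gap: 0.652
grip_force: 0.0
```

Run:
```python
from h import *
s=get_state();print(s['clock'],s['ee_pos'],s['finger_gap'])
for o in nuts('wrist',.015): print(o)
print(tool_delta([.408,-.162,.005],np.pi))
```

```text
19.125 [ 0.40730717 -0.1624993   0.09205244] 0.6515273405863766
[0.4089, -0.1618, 55, 57, 2468]
[0.4748, -0.0662, 52, 54, 1967]
[0.3919, -0.0413, 61, 57, 2753]
[0.4902, -0.0205, 52, 46, 1434]
[np.float64(0.0048), np.float64(0.019), np.float64(0.1742), np.float64(-0.0058), np.float64(0.0054), np.float64(-0.0004)]
```

Call:
{"op": "arm_command", "data": {"moves": "-0.007 -0.004 0.05 0 0 0 0.65;-0.007 -0.004 0.14 0 0 0 0.65;-0.007 -0.004 0.176 0 0 0 0.65;-0.007 -0.004 0.176 0 0 0 0.65;-0.007 -0.004 0.176 0 0 0 0;-0.007 -0.004 0.176 0 0 0 0;-0.007 -0.004 0.176 0 0 0 0;-0.007 -0.004 0.176 0 0 0 0;-0.007 -0.004 0.1 0 0 0 0;-0.007 -0.004 0.02 0 0 0 0;-0.007 -0.004 0.02 0 0 0 0;-0.007 -0.004 0.02 0 0 0 0"}}

```text
clock: 20.68
ee_pos: [0.4093, -0.1631, 0.0807]
ee_rot: [[-1.0, 0.001, 0.002], [0.001, 1.0, -0.002], [-0.002, -0.002, -1.0]]
wrist_force: [-0.3, -0.5, -1.0]
finger_gap: 0.353
grip_force: 44.8
```

Run:
```python
from h import *
print(tool_delta([.394,.045,.083],np.pi))
```

```text
[np.float64(0.0308), np.float64(0.4161), np.float64(-0.0055), np.float64(-0.0012), np.float64(0.0013), np.float64(-0.0004)]
```

Call:
{"op": "arm_command", "data": {"moves": "0.01 0.11 0 0 0 0 0;0.02 0.22 0 0 0 0 0;0.03 0.33 0 0 0 0 0;0.031 0.415 0.01 0 0 0 0;0.031 0.415 0.1 0 0 0 0;0.031 0.415 0.14 0 0 0 0;0.031 0.415 0.146 0 0 0 0;0.031 0.415 0.146 0 0 0 0.55;0.031 0.415 0.146 0 0 0 0.55;0.031 0.415 0.08 0 0 0 0.55;0.031 0.415 -0.02 0 0 0 0.6;-0.02 0.48 -0.02 0 0 0 0.65"}}

```text
clock: 22.18
ee_pos: [0.4202, 0.076, 0.0931]
ee_rot: [[-1.0, 0.003, 0.006], [0.003, 1.0, -0.002], [-0.006, -0.002, -1.0]]
wrist_force: [1.0, 0.2, -0.4]
finger_gap: 0.651
grip_force: 0.0
```

Call:
{"op": "arm_command", "data": {"moves": "-0.046 0.08 0 0 0 0 0.65;-0.046 0.08 0 0 0 0 0.65;-0.046 0.08 0 0 0 0 0.65"}}

```text
clock: 22.55
ee_pos: [0.4412, 0.1165, 0.0896]
ee_rot: [[-1.0, -0.0, -0.001], [-0.0, 1.0, -0.002], [0.001, -0.002, -1.0]]
wrist_force: [-0.4, 0.2, 0.2]
finger_gap: 0.651
grip_force: 0.0
```

Run:
```python
from h import *
s=get_state();print(s['clock'],s['ee_pos'],s['finger_gap'])
for o in nuts('wrist',.018): print(o)
print(tool_delta([.442,.118,.008],np.pi))
```

```text
22.55 [0.44118941 0.11652679 0.08964921] 0.650988710465341
[0.4721, -0.0618, 35, 54, 1513]
[0.3909, -0.0392, 47, 59, 2360]
[0.4897, -0.0239, 57, 53, 2377]
[0.5894, 0.0036, 17, 13, 126]
[0.3908, 0.0442, 63, 62, 3035]
[0.5036, 0.119, 52, 55, 2249]
[0.442, 0.1209, 58, 59, 2639]
[np.float64(-0.0023), np.float64(0.004), np.float64(0.1633), np.float64(-0.0014), np.float64(-0.0006), np.float64(-0.0004)]
```

Call:
{"op": "arm_command", "data": {"moves": "-0.002 0.006 0.08 0 0 0 0.65;-0.002 0.006 0.15 0 0 0 0.65;-0.002 0.006 0.164 0 0 0 0.65;-0.002 0.006 0.164 0 0 0 0.65;-0.002 0.006 0.164 0 0 0 0;-0.002 0.006 0.164 0 0 0 0;-0.002 0.006 0.164 0 0 0 0;-0.002 0.006 0.164 0 0 0 0;-0.002 0.006 0.1 0 0 0 0;0.04 0.02 0.05 0 0 0 0;0.09 0.033 0.05 0 0 0 0;0.09 0.033 0.05 0 0 0 0"}}

```text
clock: 24.1
ee_pos: [0.3957, 0.1335, 0.066]
ee_rot: [[-1.0, -0.001, 0.001], [-0.001, 1.0, -0.002], [-0.001, -0.002, -1.0]]
wrist_force: [0.7, -0.1, -0.9]
finger_gap: 0.374
grip_force: 45.0
```

Run:
```python
from h import *
s=get_state();print(s['ee_pos'],s['finger_gap'],tool_delta([.395,.133,.009],np.pi),tool_delta([.490,-.022,.12],np.radians(67)))
```

```text
[0.39573902 0.13349346 0.06603744] 0.37355124492088615 [np.float64(0.0016), np.float64(-0.0008), np.float64(0.1141), np.float64(-0.0011), np.float64(0.0007), np.float64(0.0004)] [np.float64(-0.1885), np.float64(-0.3113), np.float64(-0.1072), np.float64(0.0), np.float64(0.0015), np.float64(1.256)]
```

Call:
{"op": "arm_command", "data": {"moves": "0 0 0.08 0 0 0 0;0 0 0.113 0 0 0 0;0 0 0.113 0 0 0 0;0 0 0.113 0 0 0 0.55;0 0 0.113 0 0 0 0.55;0 0 0.05 0 0 0 0.55;0 0 -0.05 0 0 0 0.6;-0.05 -0.08 -0.1 0 0 0.1 0.65;-0.1 -0.16 -0.1 0 0 0.2 0.65;-0.15 -0.24 -0.1 0 0 0.3 0.65;-0.19 -0.31 -0.1 0 0 0.4 0.65;-0.19 -0.31 -0.1 0 0 0.5 0.65"}}

```text
clock: 25.6
ee_pos: [0.4951, -0.0244, 0.1164]
ee_rot: [[-0.701, 0.713, 0.005], [0.713, 0.701, -0.003], [-0.006, 0.002, -1.0]]
wrist_force: [0.2, 0.3, -0.7]
finger_gap: 0.651
grip_force: 0.0
```

Call:
{"op": "arm_command", "data": {"moves": "0 0 0 0 0 0.1 0.65;0 0 0 0 0 0.2 0.65;0 0 0 0 0 0.3 0.65;0 0 0 0 0 0.4 0.65;0 0 0 0 0 0.5 0.65;0 0 0 0 0 0.6 0.65;0 0 0 0 0 0.7 0.65;0 0 0 0 0 0.756 0.65;0 0 0 0 0 0.756 0.65;0 0 0 0 0 0.756 0.65;0 0 0 0 0 0.756 0.65"}}

```text
clock: 26.98
ee_pos: [0.4924, -0.0217, 0.1157]
ee_rot: [[0.391, 0.92, 0.002], [0.92, -0.391, -0.002], [-0.001, 0.002, -1.0]]
wrist_force: [-0.3, -1.0, 0.3]
finger_gap: 0.648
grip_force: 0.0
```

Run:
```python
from h import *
s=get_state();print(s['clock'],s['ee_pos'],s['ee_rot'][:,0],s['finger_gap'])
W=nuts('wrist',.018)
for o in W: print(o)
print('scene')
for o in nuts('scene',.018): print(o)
print(tool_delta([.490,-.022,.008],np.radians(67)),tool_delta([.48,.027,.009],np.radians(67)))
```

```text
26.975 [ 0.49240852 -0.02166932  0.11571134] [ 3.91076580e-01  9.20357783e-01 -8.12386889e-04] 0.6479966320006589
[0.4717, -0.0694, 48, 49, 1871]
[0.3896, -0.0442, 48, 48, 1506]
[0.489, -0.0232, 51, 51, 2062]
[0.5716, -0.0005, 56, 57, 2511]
[0.3898, 0.0444, 56, 53, 2310]
[0.4989, 0.1119, 63, 30, 1474]
[0.3946, 0.1341, 65, 60, 3040]
scene
[0.4818, -0.0469, 16, 18, 155]
[0.3905, -0.0444, 9, 9, 74]
[0.5713, -0.0028, 9, 9, 74]
[0.3917, 0.0425, 10, 10, 82]
[0.5029, 0.1174, 10, 11, 86]
[0.3966, 0.131, 10, 11, 92]
[np.float64(-0.0023), np.float64(-0.0046), np.float64(0.2153), np.float64(0.0014), np.float64(0.0005), np.float64(-0.0005)] [np.float64(0.08), np.float64(-0.0614), np.float64(0.2131), np.float64(0.0014), np.float64(0.0005), np.float64(-0.0005)]
```

Call:
{"op": "arm_command", "data": {"moves": "-0.003 -0.005 0.1 0 0 0 0.65;-0.003 -0.005 0.19 0 0 0 0.65;-0.003 -0.005 0.215 0 0 0 0.65;-0.003 -0.005 0.215 0 0 0 0.65;-0.003 -0.005 0.215 0 0 0 0;-0.003 -0.005 0.215 0 0 0 0;-0.003 -0.005 0.215 0 0 0 0;-0.003 -0.005 0.215 0 0 0 0;-0.003 -0.005 0.15 0 0 0 0;0.04 -0.03 0.13 0 0 0 0;0.08 -0.061 0.13 0 0 0 0;0.08 -0.061 0.13 0 0 0 0"}}

```text
clock: 28.58
ee_pos: [0.4799, 0.0281, 0.0515]
ee_rot: [[0.39, 0.921, 0.003], [0.921, -0.39, -0.002], [-0.0, 0.003, -1.0]]
wrist_force: [0.5, -0.5, -0.6]
finger_gap: 0.353
grip_force: 44.8
```

Call:
{"op": "arm_command", "data": {"moves": "0 0 0.06 0 0 0 0;0 0 0.084 0 0 0 0;0 0 0.084 0 0 0 0;0 0 0.084 0 0 0 0.6;0 0 0.084 0 0 0 0.6;0 0 0.084 0 0 0 0.6;0 0 0 0 0 0 0.6;0 0 -0.1 0 0 0 0.6;0 0 -0.2 0 0 0 0.6;0 0 -0.27 0 0 0 0.6;0 0 -0.27 0 0 0 0.6;0 0 -0.27 0 0 0 0.6"}}

```text
clock: 30.08
ee_pos: [0.4792, 0.0273, 0.185]
ee_rot: [[0.392, 0.92, 0.001], [0.92, -0.392, -0.002], [-0.001, 0.001, -1.0]]
wrist_force: [0.6, -0.7, -0.8]
finger_gap: 0.601
grip_force: 0.0
```

Run:
```python
from h import *
from scipy.spatial.distance import pdist
s=get_state();print(s['clock'],s['ee_pos'],s['finger_gap'])
W=None
for n in('wrist','scene'):
    o=nuts(n,.018); print(n,len(o)); [print(x) for x in o]; print('min',pdist(np.array(o)[:,:2]).min())
a=vision.camera('scene');b=vision.camera('wrist')
o=np.zeros((600,800,3),np.uint8);o[:,:400]=cv2.resize(a[120:300,285:405],(400,600));o[:300,400:]=cv2.resize(b,(400,300));cv2.imwrite('pics/f1.png',o)
```

```text
30.075 [0.47924227 0.02731116 0.18499188] 0.601463419311597
wrist 7
[0.4715, -0.0695, 37, 38, 1113]
[0.3953, -0.0464, 24, 38, 737]
[0.5717, -0.0001, 42, 42, 1403]
[0.4794, 0.0249, 40, 41, 1276]
[0.3899, 0.0443, 41, 40, 1282]
[0.5026, 0.119, 46, 46, 1661]
[0.395, 0.1336, 46, 45, 1617]
min 0.07962443092418306
scene 7
[0.4723, -0.0693, 9, 10, 75]
[0.3906, -0.047, 9, 10, 76]
[0.571, -0.0003, 9, 10, 78]
[0.4802, 0.024, 9, 10, 78]
[0.3917, 0.0425, 10, 10, 83]
[0.5029, 0.1174, 10, 11, 86]
[0.3966, 0.131, 10, 11, 92]
min 0.08468872416089405
```

View pics/f1.png

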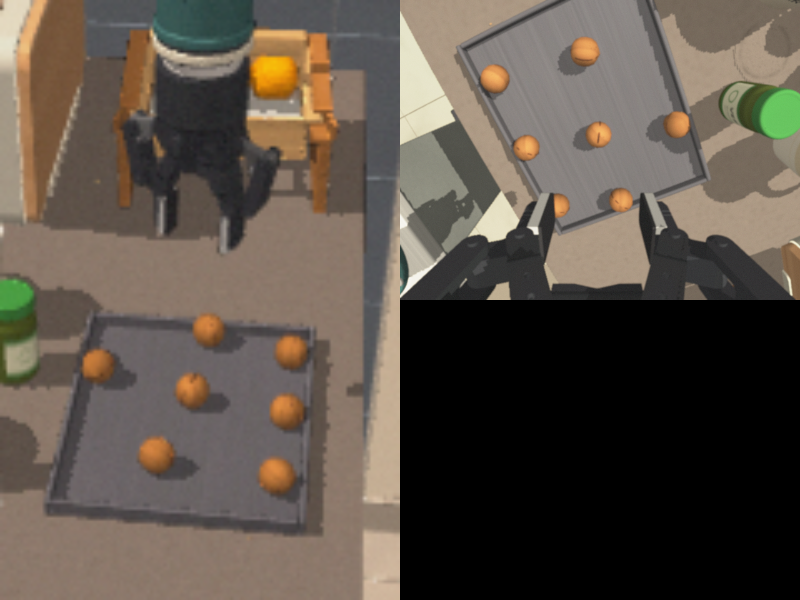

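All seven walnuts lie on the tray at least about 80 mm apart centre to centre. The sieve is home with both mandarins and the arm is clear.

Run:
```python
from h import *
print(r.sign_off())
```

```text
the job is handed in; nothing more can be done
None
```

The job is handed in: all seven walnuts (five from the sieve, two from the worktop) lie on the tray in one layer with about 48 mm or more bare tray between any two, and the sieve with both mandarins is against the rack's stops and released.

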